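# Close and set the multi-tube shaker

### The job

Get the tube shaker ready for its run: take its top plate by the handle and lower it gently over the two guide rods, keeping it level and not letting it drop, until it lies flat on the tube caps. Only then turn the small inner speed knob on the sloped panel clockwise until its white pointer is at the green mark, without shifting the outer timer ring. Let go of everything and leave the other bench things where they are.

Things in the scene. Friction and masses are not known exactly. Their poses are not given: they have to be found in the camera images.
- shaker: White bench-top tube shaker, fixed, 260 x 220 mm, case 90 mm high with a teal band. Origin at bench level; x from the sloped front panel (front edge x -150 mm) to the back (+110 mm), z up. A steel platform centred at x +45 mm carries 20 tubes with purple and orange caps (tops 195 mm above the bench) between two upright guide rods.
- seat (a point): Middle of the tube-cap tops, 195 mm above the bench, midway between the guide rods; axes as the shaker's (rods lie along its y). The top plate is home when its underside centre is here.
- rod_left (a point): Tip of the guide rod 80 mm to the +y side of the seat. Rods are 12 mm in diameter, upright; the last 14 mm taper to a 5 mm wide nose; the tip is 48 mm above the tube caps (243 mm above the bench).
- rod_right (a point): Tip of the same kind of rod 80 mm to the -y side of the seat.
- top_plate: Loose aluminium plate 110 (x) x 190 (y) x 8 mm, blue pad (4 mm) under it, black bridge handle on top, 0.4 to 0.65 kg. Origin mid underside of the pad, z up. Two 15 mm through holes at y +80 and -80 mm in brass bushings 24 mm wide, tops 22 mm above the origin. Same after a half turn. Starts flat on the bench left or right of the shaker.
- handle (a point): Middle of the plate's handle bar, 50 mm above the plate's origin. The bar runs along the plate's y, is 120 mm long, 14 mm wide (x) and 16 mm high (42 to 58 mm above the origin), carried by 14 mm posts at y +48 and -48 mm.
- dial_axis (a point): Fixed point on the common axis of knob and ring, at the top face of the inner knob, 44 mm out from the sloped panel at the shaker's front. z points out along the axis (35 degrees from vertical, leaning to the shaker's front), x up the slope, y to the shaker's left. Along -z come 30 mm of knob, then the 12 mm thick ring, then the panel.
- speed_knob (a joint): Inner speed knob, grey, ribbed, round, 34 mm in diameter, 30 mm high above the ring. Angle (rad) grows clockwise seen from outside. At 0 its white line points 135 degrees counter-clockwise of up the slope; the green mark on the panel is at 1.5. Stays where left (0.03 N m of friction); stops at 0 and 4.5.
- knob_mark (a point): The speed knob's white pointer, on its top face 15 mm from the axis.
- timer_ring (a joint): Outer timer ring under the knob, black, 64 mm in diameter, 12 mm thick. Angle (rad), clockwise, same zero; an orange line marks it. Turns easily (0.02 N m). Already set: leave it.
- ring_mark (a point): The ring's orange mark, 30 mm from the axis on its top face.
- tube_rack: White rack of capped tubes, 200 x 70 mm, 92 mm high, loose on the bench, on the other side of the shaker from the plate; origin in the middle of its underside. Leave alone.
- reagent_bottle: Green bottle, 68 mm wide, 165 mm high, loose; origin in the middle of its underside. Leave alone.
- tip_box: Blue pipette-tip box, 87 x 126 mm, 67 mm high, loose; origin in the middle of its underside. Leave alone.
There are look-alikes about, which are no part of the job. What is shaped like the top_plate but pink or purple is not meant.

How it is judged:
On the way, in this order (a step that is already met when the one before it is completed fails the run):
1. the top plate lies flat on the tube caps, down over both guide rods (horizontal distance between top_plate and seat below 0.006 m and z of top_plate in the frame of seat below 0.003 m and angle between top_plate's own z axis and vertical below 0.04 rad and angle between the y axis of top_plate and the y axis of shaker, either way round below 0.08 rad), for 0.2 s.
2. the speed knob's pointer is at the green mark (value of joint speed_knob between 1.35 and 1.65 rad), for 0.2 s.
At the end, for the whole second after the job is handed in: The top plate lies still and flat on the tube caps over both rods (underside within 3 mm of the caps and 6 mm of centre, tilt under 0.04 rad); the speed knob reads 1.5 within 0.15 rad; the timer ring's mark is within 5 mm (about 10 degrees) of where it started (all of step 1 and all of step 2 and linear speed of top_plate below 0.02 m/s and distance of ring_mark from where it was at the start of the episode below 0.005 m); the robot touches nothing.
It fails at once if the plate is tilted more than 9 degrees while it is on the guide rods (horizontal distance between top_plate and seat below 0.03 m and z of top_plate in the frame of seat below 0.04 m and angle between top_plate's own z axis and vertical above 0.157 rad).
It fails at once if the plate drops (faster than 0.4 m/s) while over the shaker (horizontal distance between top_plate and seat below 0.05 m and z of top_plate in the frame of seat below 0.06 m and linear speed of top_plate above 0.4 m/s).
It fails at once if the plate is forced against the tubes or rods with more than 60 N (contact force between top_plate and shaker above 60 N).
It fails at once if the outer timer ring is shifted more than 10 degrees (distance of ring_mark from where it was at the start of the episode above 0.005 m).
It fails at once if the tube rack, bottle or tip box is pushed away or tipped (distance of any of tube_rack, reagent_bottle, tip_box from where it was at the start of the episode above 0.02 m or angle between any of tube_rack, reagent_bottle, tip_box's own z axis and vertical above 0.3 rad).
It also fails if it takes over 58 s, if anything falls off the work surface, if the arm or the gripper's body presses on something with over 40 N, if the wrist force passes 120 N, or if a joint passes its speed limit or range.

### The arm

A 6-joint arm with a two-finger parallel gripper is mounted at the origin on the work surface. World frame = base frame: x ahead of the robot, y to its left, z up, the work surface at z = 0. Lengths are in m, angles in rad, forces in N, time in s.
With the tool pointing down it reaches from about 0.3 to 0.75 m from the base axis. Payload 8.5 kg.
Tool frame: the origin (TCP) lies at the very end of the fingers, on their centre line; the grasp point (between the pads) lies r.grip_point_offset behind it (r.grip_point_offset is the distance from the TCP to the grasp point, in m); z points along the fingers, y is the line along which they close (so a half turn about z gives the same grasp; the last joint's range is limited). The gripper opens to 85 mm and grips with 20 to 120 N. Pads are 22 mm wide; open, the fingers measure 114 mm over their backs; the gripper's body (76 mm by 85 mm) begins 54 mm behind the grasp point. The pads swing forward as they close: fully open they stand 13 mm farther back than shut.
Start: joints at [0.997, 0.381, 1.297, -0, 1.464, -0.215], TCP at [0.193, 0.515, 0.231] pointing down, gripper open.
Joint ranges: [-3.11, 3.11], [-0.89, 2.33], [0.22, 2.48], [-1.42, 4.56], [0.17, 2.85], [-2.88, 2.88]. Speed limits (rad/s): [2.39, 2.39, 3.14, 3.14, 3.14, 3.14].

### API

Orientations are given as [roll, pitch, yaw] about the fixed x, y, z axes, in that order (R = Rz(yaw) Ry(pitch) Rx(roll)).
In Python, from rig import r, cams gives the robot as it stands.
- The arm moves only by the tool jog_arm, never from a script. Its argument "moves" is a list of rows, each a list of 2 entries, a list of its own where there are three numbers: the shift along the tool's x, y, z in units of 25 mm (1.0 is 25 mm), then the turn, a rotation vector about the tool's x, y, z in units of 8 degrees (1.0 is 8 degrees). A call has 1 to 10 rows; each row is the pose to reach, as a shift and turn from the pose commanded when the call began, along the tool's axes at that moment; what a row does not reach only later rows make up. A row lasts 1/10 s, in which the tool goes at most 50 mm and 8.59 degrees, less where a joint would pass 70% of its speed; a pose out of reach is approached as far as the arm can. A call with a gripper value outside its range is refused whole. "gripper" is the opening, from 0 (shut) to 1 (fully open), set as the call begins (left out, the last holds). The fingers move at their own pace and stop on an object; the grip force is fixed at half the most. Time passes only in rows, so rows that repeat a pose let the fingers close. It gives the time, the measured TCP pose, the force, the opening and the grip force at its end, in the units of the state.
- r.observe(): the state, without advancing time (a new reading comes with each control period).
- cams.get_image(name): name is "scene" or "top" or "wrist"; returns (picture, depth): 400x640x3 uint8, blue, green, red; 400x640 float32, m along the optical axis (not along the pixel's ray), 0 where there is no reading.
- cams.camera_params(name): a dict with "vertical_fov" (degrees; the focal length in pixels is half the picture's height over the tangent of half this angle, whatever the lens; pixels are square), "cx", "cy" (the principal point, pixels), "extrinsics" (4x4, takes a point from world to camera coordinates). Camera axes: x right, y up, looking along -z (the intrinsics and any distortion apply to the point x, -y, -z); pixel columns grow to the right and rows downward; lengths in m; the calibration is good to about 2 mm. A picture is of the moment at which its call begins: read the wrist's pose just before it. camera_params takes no time and is no camera call; for the wrist camera it gives the pose at the moment of the call.
- r.close_job(): hands the job in; it is judged then, once.
The state is a dict: "t": time; "joints": joint angles; "joint_vel": joint speeds; "joint_torque": joint torques, N m; "tool_pos": TCP position; "eef_rot": TCP orientation; "force": force on the tool from outside, world axes, zero at the start; "wrist_torque": the same for the moment, N m; "gripper_width": finger opening in m; "grasp_force": force on a finger pad.
Only numpy, scipy, OpenCV 4.12 (cv2) and the standard library are available. Lean on these libraries where they do the work, as an engineer would, in place of code of your own. Each camera call takes 0.05 s, during which the arm holds its last target. There are 200 camera calls.

## Working session

There is one attempt and no reset: what is moved stays moved. The work goes in short steps, Python scripts to look and compute and a tool call to move; the robot and the scene stay as the last step left them, time stands still between calls to the robot, and variables do not carry over. Pictures are saved under pics/ and viewed, at most 10 in all, crops included, and the job is handed in when it is done.

Besides the shell and the picture viewer there is one more tool, called after "Call:" by a JSON object that holds its "op" and its "data", one argument or row to a line. jog_arm: Moves the arm, as the interface text tells. Its arguments: {"type":"object","properties":{"moves":{"type":"array"},"gripper":{"type":"number"}},"required":["moves"]}

```bash
ls; mkdir -p pics
python3 - <<'E'
from rig import r,cams
import cv2,numpy as np
s=r.observe();print({k:np.round(v,4).tolist() for k,v in s.items()},r.grip_point_offset)
for n in("scene","top"):
    im,d=cams.get_image(n);cv2.imwrite(f"pics/{n}0.png",im);np.save(f"pics/{n}0.npy",d)
    p=cams.camera_params(n);print(n,{k:np.round(v,4).tolist() for k,v in p.items()})
E
```

```text
pics
{'t': 0.0, 'joints': [0.9967, 0.3812, 1.2983, -0.0, 1.4636, -0.2153], 'joint_vel': [-0.0011, -0.0004, -0.0014, -0.0002, -0.0013, -0.0006], 'joint_torque': [-0.0009, -44.8472, -23.1271, -0.0001, 0.0048, 0.0], 'tool_pos': [0.193, 0.5147, 0.2307], 'eef_rot': [-3.1401, -0.0003, 2.7828], 'force': [-0.2349, 0.1553, -0.086], 'wrist_torque': [0.0037, -0.024, -0.0472], 'grasp_force': 0.0, 'gripper_width': 0.0856} 0.0187
scene {'vertical_fov': 44.3363, 'cx': 317.6877, 'cy': 199.6258, 'extrinsics': [[-0.9414, 0.3368, 0.0171, 0.384], [-0.1924, -0.5779, 0.7931, 0.0028], [0.277, 0.7434, 0.6088, -1.8519], [0.0, 0.0, 0.0, 1.0]]}
top {'vertical_fov': 51.7888, 'cx': 321.0764, 'cy': 208.45, 'extrinsics': [[-0.0285, -0.9995, -0.0167, 0.1241], [0.9891, -0.0306, 0.1439, -0.4595], [-0.1444, -0.0124, 0.9894, -1.4105], [0.0, 0.0, 0.0, 1.0]]}
```

View pics/scene0.png

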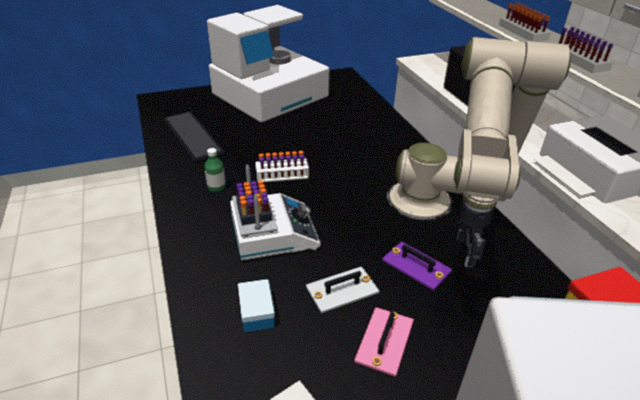

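View pics/top0.png

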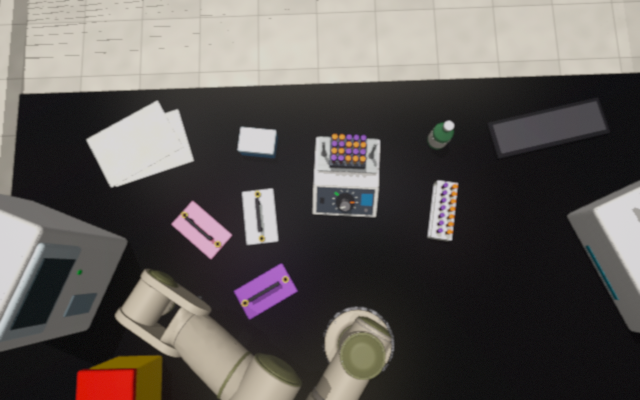

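The scene view shows the shaker at (270,225), with the silver plate at (343,289), the purple one at (417,264) and the pink one at (385,340). In the top view, the silver plate is at (260,215), pink at (202,230), purple at (266,291), the shaker at (347,175) and the dial at (345,202). The silver plate fits: it's aluminium, and the others are the excluded colours. I'll confirm that in an enlarged crop.

```bash
cat > h.py <<'E'
import numpy as np,cv2
from scipy.spatial.transform import Rotation as Ro
def K(p):
    f=200/np.tan(np.radians(p["vertical_fov"])/2);return f,p["cx"],p["cy"],np.array(p["extrinsics"])
def ray(p,u,v):
    f,cx,cy,E=K(p);R=E[:3,:3];return -R.T@E[:3,3],R.T@np.array([(u-cx)/f,-(v-cy)/f,-1.])
def onz(p,u,v,z):
    o,d=ray(p,u,v);return o+d*(z-o[2])/d[2]
def proj(p,X):
    f,cx,cy,E=K(p);c=(E@np.append(X,1))[:3];return cx+f*c[0]/-c[2],cy-f*c[1]/-c[2]
def deproj(p,u,v,d):
    o,w=ray(p,u,v);return o+w*d
def tri(l):
    A=0;b=0
    for p,u,v in l:
        o,d=ray(p,u,v);d=d/np.linalg.norm(d);M=np.eye(3)-np.outer(d,d);A=A+M;b=b+M@o
    X=np.linalg.solve(A,b);return X,[np.round(np.subtract(proj(p,X),(u,v)),1) for p,u,v in l]
E
python3 - <<'E'
from rig import cams
from h import *
p=cams.camera_params("top");q=cams.camera_params("scene")
t=cv2.imread("pics/top0.png");s=cv2.imread("pics/scene0.png")
def br(im,x0,y0,x1,y1,p,z):
    c=cv2.cvtColor(im[y0:y1,x0:x1],cv2.COLOR_BGR2HSV);m=cv2.inRange(c,(12,90,60),(35,255,255))
    n,_,st,ce=cv2.connectedComponentsWithStats(m)
    for i in range(1,n):
        if st[i,4]>3: print(st[i,4],np.round(ce[i]+[x0,y0],1),np.round(onz(p,*(ce[i]+[x0,y0]),z),4))
print("top");br(t,240,185,282,250,p,.022)
print("scene");br(s,300,262,382,315,q,.022)
a=cv2.resize(t[125:225,308:388],None,fx=5,fy=5,interpolation=2)
b=cv2.resize(t[180:250,235:285],None,fx=5,fy=5,interpolation=2)
o=np.zeros((500,650,3),np.uint8);o[:500,:400]=a;o[:350,400:650]=b;cv2.imwrite("pics/c1.png",o)
c=cv2.resize(s[160:270,225:325],None,fx=5,fy=5,interpolation=2);cv2.imwrite("pics/c2.png",c)
E
```

```text
top
21 [257.1 194. ] [0.5238 0.337  0.022 ]
22 [261.4 238.3] [0.3655 0.3228 0.022 ]
scene
43 [366.  277.9] [0.3682 0.325  0.022 ]
35 [317.8 294.2] [0.5291 0.339  0.022 ]
```

View pics/c1.png

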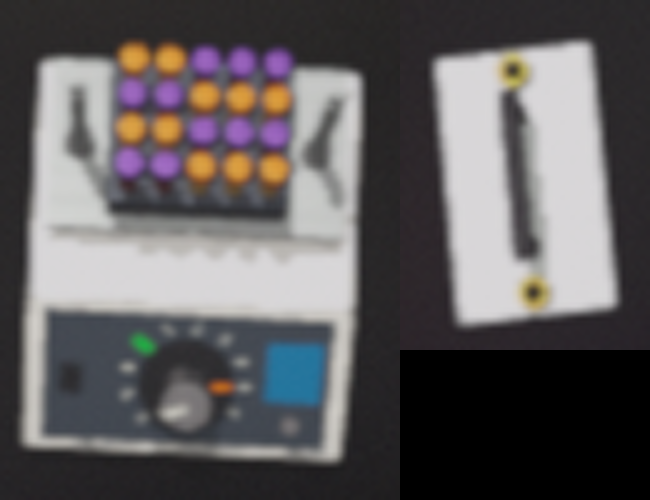

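View pics/c2.png

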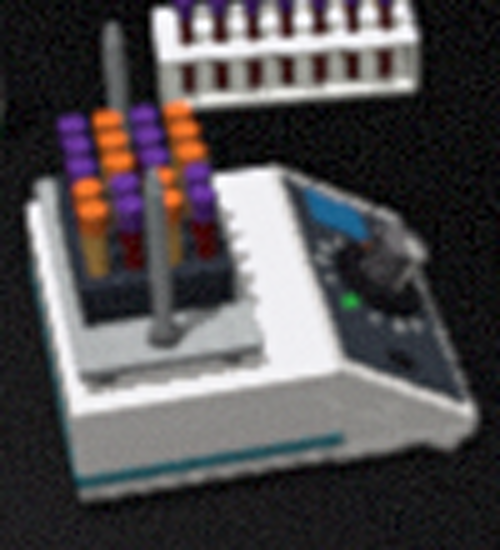

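c1 confirms the silver plate, with brass bushings at top-view (257,194) and (261,238). They measure 159 mm apart, against 160 mm stated. The rod tips are at top (323.4,142.6) and (376.2,144.4), and at scene (255.4,193.6) and (247.2,164.4). The green mark is at the upper left of the dial, orange at the right, and the white pointer at the lower left.

Run:
```python
from rig import cams
from h import *
p=cams.camera_params("top");q=cams.camera_params("scene")
t=cv2.imread("pics/top0.png");D=np.load("pics/top0.npy")
for a,b in(((323.4,142.6),(255.4,193.6)),((376.2,144.4),(247.2,164.4))):
    print(tri([(p,*a),(q,*b)]), onz(p,*a,.243),onz(q,*b,.243))
# caps (z=.195): 4x5 grid
x0,y0=328,130
h=cv2.cvtColor(t[y0:165,x0:370],cv2.COLOR_BGR2HSV);m=cv2.inRange(h,(8,130,110),(24,255,255))|cv2.inRange(h,(125,90,90),(160,255,255))
ys,xs=np.nonzero(m);P=np.array([onz(p,x+x0,y+y0,.195) for x,y in zip(xs,ys)])
r=cv2.minAreaRect((P[:,:2]*1000).astype(np.float32));print("caps",r)
# knob/green/orange from depth
for n,(u,v) in dict(knob=(345.2,205.6),green=(336.8,193.8),orange=(352.4,202.4),caps=(347,152)).items():
    print(n,deproj(p,u,v,D[int(round(v)),int(round(u))]))
# front face/case: teal-free edges : front corners
for u,v in((312.5,214),(376.5,217)): print(onz(p,u,v,.02))
```

```text
(array([0.63940785, 0.09373853, 0.24144323]), [array([ 0.3, -0.9]), array([0.9, 0.3])]) [0.63618252 0.09482691 0.243     ] [0.64210997 0.09367271 0.243     ]
(array([ 0.6273063 , -0.06729033,  0.24186814]), [array([ 0.2, -0.6]), array([0.6, 0.2])]) [ 0.62505733 -0.06633161  0.243     ] [ 0.62916891 -0.06724743  0.243     ]
caps ((632.9976806640625, 15.541751861572266), (108.6539535522461, 89.69424438476562), 85.75213623046875)
knob [0.46124297 0.02835636 0.09498505]
green [0.50613894 0.05459943 0.07410365]
orange [0.47606979 0.00186764 0.06530403]
caps [0.61861487 0.02084125 0.19228197]
[0.44613131 0.14143007 0.02      ]
[ 0.42855924 -0.08378541  0.02      ]
```

Call:
{"op": "jog_arm", "data": {
  "moves": [
    [[0, 0, -0.2], [0, 0, -1]],
    [[0, 0, -0.2], [0, 0, -2]],
    [[0, 0, -0.2], [0, 0, -3]],
    [[0, 0, -0.2], [0, 0, -3.2]]
  ],
  "gripper": 1
}}

```text
t: 0.5
tool_pos: [0.193, 0.5148, 0.236]
eef_rot: [-3.141, -0.0, -3.051]
force: [-0.2, -0.1, -1.3]
gripper_width: 0.0855
grasp_force: 0.0
```

Call:
{"op": "jog_arm", "data": {
  "moves": [
    [[-1.2, -1.0, 0.2], [0, 0, 0]],
    [[-2.6, -2.2, 0.4], [0, 0, 0]],
    [[-4.0, -3.5, 0.6], [0, 0, 0]],
    [[-5.4, -4.7, 0.8], [0, 0, 0]],
    [[-6.8, -5.9, 1.0], [0, 0, 0]],
    [[-8.2, -7.1, 1.2], [0, 0, 0]],
    [[-9.0, -7.9, 1.4], [0, 0, 0]],
    [[-9.45, -8.25, 1.4], [0, 0, 0]],
    [[-9.45, -8.25, 1.4], [0, 0, 0]],
    [[-9.45, -8.25, 1.4], [0, 0, 0]]
  ]
}}

```text
t: 1.5
tool_pos: [0.4458, 0.331, 0.2015]
eef_rot: [3.141, -0.0, -3.054]
force: [-0.2, -0.5, 0.0]
gripper_width: 0.0852
grasp_force: 0.0
```

Run:
```python
from rig import r,cams
from h import *
s=r.observe();print(s["tool_pos"],s["eef_rot"],s["joints"]);p=cams.camera_params("wrist")
im,d=cams.get_image("wrist");cv2.imwrite("pics/w1.png",im);print(proj(p,np.array([.447,.331,.05])),-p["extrinsics"][:3,:3].T@p["extrinsics"][:3,3])
h=cv2.cvtColor(im,cv2.COLOR_BGR2HSV);m=cv2.inRange(h,(15,90,60),(35,255,255));n,_,st,ce=cv2.connectedComponentsWithStats(m)
for i in range(1,n):
    if st[i,4]>60:
        x,y,w,hh,a=st[i];c=(x+w/2-.5,y+hh/2-.5);print(st[i],c,onz(p,*c,.022))
```

```text
[0.4457944  0.33102887 0.20151914] [ 3.14126830e+00 -2.06323386e-04 -3.05378822e+00] [ 4.25319597e-01  4.12774544e-01  1.33475255e+00  3.80292704e-04
  1.39415285e+00 -1.23334797e+00]
(np.float64(319.290491703467), np.float64(183.35938359569272)) [0.36275901 0.32462016 0.34417967]
[473  79  28  26 443] (np.float64(486.5), np.float64(91.5)) [0.35292613 0.4787895  0.022     ]
[309  80  25  26 292] (np.float64(321.0), np.float64(92.5)) [0.36731731 0.32557017 0.022     ]
[559 200  27  20 286] (np.float64(572.0), np.float64(209.5)) [0.46010774 0.59674813 0.022     ]
[310 238  22  19 180] (np.float64(320.5), np.float64(247.0)) [0.52644505 0.33914299 0.022     ]
```

View pics/w1.png

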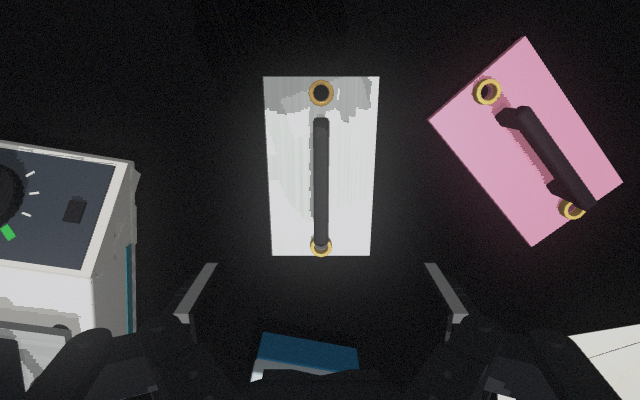

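The wrist view shows the silver plate upright at (320,165). Its bushings are at (321,92) and (320,247), which puts its centre at about (0.447, 0.332). Descending now to grasp.

Call:
{"op": "jog_arm", "data": {
  "moves": [
    [[-0.05, 0.04, 1], [0, 0, 0]],
    [[-0.05, 0.04, 2.2], [0, 0, 0]],
    [[-0.05, 0.04, 3.5], [0, 0, 0]],
    [[-0.05, 0.04, 4.8], [0, 0, 0]],
    [[-0.05, 0.04, 6], [0, 0, 0]],
    [[-0.05, 0.04, 6.6], [0, 0, 0]],
    [[-0.05, 0.04, 6.8], [0, 0, 0]],
    [[-0.05, 0.04, 6.8], [0, 0, 0]]
  ]
}}

```text
t: 2.35
tool_pos: [0.4471, 0.3322, 0.0315]
eef_rot: [3.142, -0.0, -3.052]
force: [-0.2, -0.6, -0.1]
gripper_width: 0.0853
grasp_force: 0.0
```

Call:
{"op": "jog_arm", "data": {
  "moves": [
    [[0, 0, 0], [0, 0, 0]],
    [[0, 0, 0], [0, 0, 0]],
    [[0, 0, 0], [0, 0, 0]],
    [[0, 0, 0], [0, 0, 0]],
    [[0, 0, 0], [0, 0, 0]],
    [[0, 0, 0], [0, 0, 0]],
    [[0, 0, 0], [0, 0, 0]],
    [[0, 0, 0], [0, 0, 0]]
  ],
  "gripper": 0
}}

```text
t: 3.15
tool_pos: [0.4479, 0.3315, 0.0317]
eef_rot: [3.141, 0.001, -3.054]
force: [-1.1, -0.2, 6.0]
gripper_width: 0.0132
grasp_force: 59.7
```

Call:
{"op": "jog_arm", "data": {
  "moves": [
    [[0, 0, -0.2], [0, 0, 0]],
    [[0, 0, -0.6], [0, 0, 0]],
    [[0, 0, -1.3], [0, 0, 0]],
    [[0, 0, -2.3], [0, 0, 0]],
    [[0, 0, -3.5], [0, 0, 0]],
    [[0, 0, -5], [0, 0, 0]],
    [[0, 0, -6.5], [0, 0, 0]],
    [[0, 0, -8], [0, 0, 0]],
    [[0, 0, -9.5], [0, 0, 0]],
    [[0, 0, -10.5], [0, 0, 0]]
  ]
}}

```text
t: 4.15
tool_pos: [0.4475, 0.3313, 0.2969]
eef_rot: [3.141, 0.003, -3.054]
force: [0.1, 0.4, -3.5]
gripper_width: 0.0131
grasp_force: 58.7
```

Run:
```python
from rig import r,cams
from h import *
s=r.observe();print(s)
im,d=cams.get_image("scene");cv2.imwrite("pics/s2.png",im)
im,d=cams.get_image("wrist");cv2.imwrite("pics/w2.png",im)
p=cams.camera_params("wrist");np.save("pics/E.npy",p["extrinsics"])
```

```text
{'t': 4.15, 'joints': array([ 4.24612050e-01,  3.54975426e-01,  1.14884683e+00, -8.03985694e-05,
        1.63514462e+00, -1.23424730e+00]), 'joint_vel': array([-0.00176646, -0.099728  , -0.48973366,  0.00091004,  0.61887015,
       -0.00126776]), 'joint_torque': array([ 9.83522669e-02, -4.70463037e+01, -2.46869963e+01, -5.91729578e-03,
       -4.76560201e-01,  6.62930165e-05]), 'tool_pos': array([0.44753246, 0.33126486, 0.29692327]), 'eef_rot': array([ 3.14080125e+00,  2.50496810e-03, -3.05353590e+00]), 'force': array([ 0.12178531,  0.425521  , -3.49524733]), 'wrist_torque': array([ 0.02611955, -0.0517374 , -0.05989097]), 'grasp_force': 58.73988389968872, 'gripper_width': 0.013080671818203599}
```

View pics/w2.png

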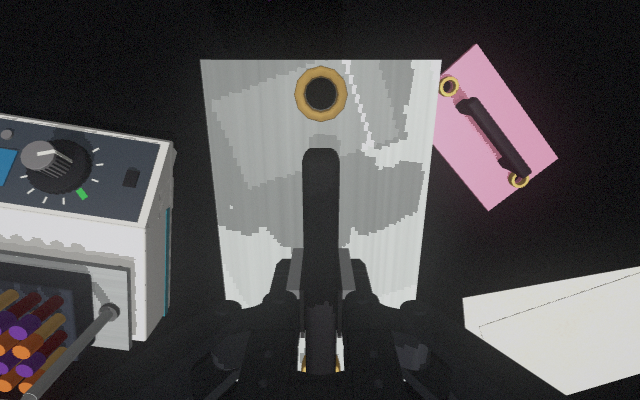

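The plate is held level, with its bushing at (320,93) centred on the bar. The shaker rod is at the lower left. Next I'll move it over the shaker while turning.

Call:
{"op": "jog_arm", "data": {
  "moves": [
    [[-0.1, -0.3, 0], [0, 0, 0.5]],
    [[-0.4, -0.9, 0], [0, 0, 1.4]],
    [[-0.8, -1.7, 0], [0, 0, 2.3]],
    [[-1.2, -2.6, 0], [0, 0, 3.3]],
    [[-1.6, -3.5, 0], [0, 0, 4.2]],
    [[-2.0, -4.4, 0], [0, 0, 5.2]],
    [[-2.4, -5.3, 0], [0, 0, 6.1]],
    [[-2.8, -6.2, 0], [0, 0, 7.0]],
    [[-3.1, -7.0, 0], [0, 0, 7.8]],
    [[-3.2, -7.2, 0], [0, 0, 8.2]]
  ]
}}

```text
t: 5.25
tool_pos: [0.5435, 0.1571, 0.2914]
eef_rot: [-3.138, -0.001, 2.078]
force: [1.0, 0.6, -4.7]
gripper_width: 0.0129
grasp_force: 58.7
```

```bash
cat > plan.py <<'E'
from rig import r
from h import *
def T(s): return Ro.from_euler("xyz",s["eef_rot"]),np.array(s["tool_pos"])
def plan(pos,rpy):
    R,p=T(r.observe());G=Ro.from_euler("xyz",rpy)
    print("shift",np.round(R.inv().apply(np.array(pos)-p)/.025,2),"turn",np.round((R.inv()*G).as_rotvec(degrees=True)/8,2))
E
python3 - <<'E'
from plan import *
from rig import cams
p=cams.camera_params("wrist");E=np.load("pics/E.npy");p["extrinsics"]=E
R=Ro.from_euler("xyz",[3.1408,.0025,-3.0535]);t=np.array([.44753,.33126,.29692])
im=cv2.imread("pics/w2.png");h=cv2.cvtColor(im,cv2.COLOR_BGR2HSV);m=cv2.inRange(h,(12,80,60),(35,255,255));m[:,:280]=0;m[:,360:]=0;m[140:]=0
c,_=cv2.minEnclosingCircle(cv2.findNonZero(m));B=onz(p,*c,t[2]-.0093);print(c,R.inv().apply(B-t))
# plate side edges near top corners and lower
for u,v in((201,60),(441,60),(223,290),(417,290)): print(R.inv().apply(onz(p,u,v,t[2]-.0193)-t))
s=r.observe();print(s["tool_pos"],s["eef_rot"]);plan([.6334,.0132,.297],[np.pi,0,1.496])
E
```

```text
(320.5, 93.5) [0.07986745 0.00124816 0.00910135]
[ 0.09413398 -0.0529383   0.01902277]
[0.09415529 0.05597087 0.01910904]
[-0.02788384 -0.05470448  0.01932641]
[-0.02800661  0.05675774  0.01941507]
[0.54345667 0.15705525 0.29142392] [-3.13774674e+00 -1.05063209e-03  2.07842988e+00]
shift [-6.78  0.35 -0.23] turn [-0.03  0.    4.17]
```

Call:
{"op": "jog_arm", "data": {
  "moves": [
    [[-0.6, 0.05, -0.1], [0, 0, 0.5]],
    [[-1.4, 0.1, -0.2], [0, 0, 1.3]],
    [[-2.3, 0.15, -0.23], [0, 0, 2.1]],
    [[-3.3, 0.2, -0.23], [0, 0, 2.9]],
    [[-4.3, 0.25, -0.23], [0, 0, 3.6]],
    [[-5.3, 0.3, -0.23], [0, 0, 4.1]],
    [[-6.2, 0.35, -0.23], [0, 0, 4.17]],
    [[-6.7, 0.35, -0.23], [0, 0, 4.17]],
    [[-6.78, 0.35, -0.23], [0, 0, 4.17]],
    [[-6.78, 0.35, -0.23], [0, 0, 4.17]]
  ]
}}

```text
t: 6.25
tool_pos: [0.6338, 0.0162, 0.2988]
eef_rot: [-3.14, -0.0, 1.503]
force: [-0.6, 0.0, -3.5]
gripper_width: 0.0131
grasp_force: 58.7
```

Run:
```python
from plan import *
from rig import cams
s=r.observe();print(s["tool_pos"],s["eef_rot"],s["force"]);p=cams.camera_params("wrist")
im,d=cams.get_image("wrist");a,_=cams.get_image("top");b,_=cams.get_image("scene")
cv2.imwrite("pics/w3.png",im);cv2.imwrite("pics/t3.png",a);cv2.imwrite("pics/s3.png",b)
R,t=T(s)
for n,y in(("rodL",.08),):
  print(proj(p,t+R.apply([.08,0,.0093])),proj(p,np.array([.6394,.0937,.243])))
o=np.zeros((600,800,3),np.uint8);o[:400,:400]=cv2.resize(im[20:220,220:420],None,fx=2,fy=2)
o[:400,400:]=cv2.resize(b[130:230,210:310],None,fx=4,fy=4);o[400:,:400]=cv2.resize(a[120:170,300:400],None,fx=4,fy=4)
cv2.imwrite("pics/c3.png",o)
```

```text
[0.63382033 0.01618359 0.29879859] [-3.14002636e+00 -4.10771237e-04  1.50281889e+00] [-0.55327938  0.01157619 -3.46834761]
(np.float64(322.6908026948168), np.float64(94.76843793913379)) (np.float64(322.85717118334367), np.float64(97.13114162291045))
```

View pics/c3.png

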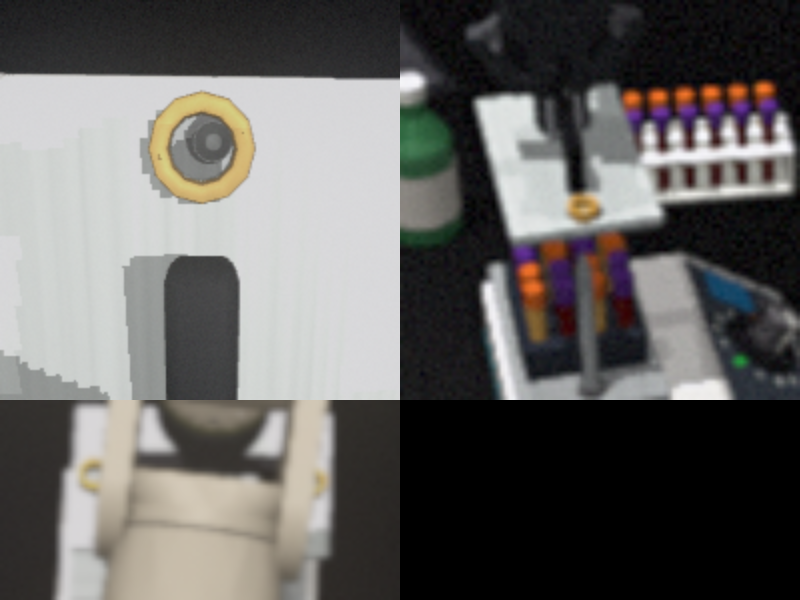

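In c3 the rod nose shows through the left hole: rod at wrist px (326.3,91.0), bushing centre at (321.3,93.5). I'll correct from that relative offset.

Run:
```python
from plan import *
from rig import cams
s=r.observe();p=cams.camera_params("wrist");R,t=T(s);print(t,s["eef_rot"],s["force"])
im=cv2.imread("pics/w3.png")
h=cv2.cvtColor(im,cv2.COLOR_BGR2HSV);m=cv2.inRange(h,(12,80,60),(35,255,255));m[:,:280]=0;m[:,360:]=0;m[140:]=0
c,_=cv2.minEnclosingCircle(cv2.findNonZero(m))
B=onz(p,*c,t[2]-.0093);L=onz(p,326.3,91.0,.243)
print(c,"bush",B,"rod",L,"tool diff",R.inv().apply(L-B)[:2],"bush tool",R.inv().apply(B-t))
```

```text
[0.63375371 0.01678967 0.29970216] [-3.14152239e+00 -1.95246892e-04  1.50368065e+00] [-0.62165511  0.46528702 -4.19285349]
(320.5, 93.48181915283203) bush [0.63818527 0.09721923 0.29040216] rod [0.64154206 0.09750442 0.243     ] tool diff [0.00050042 0.00333344] bush tool [ 0.08054387 -0.0009718   0.00931579]
```

Call:
{"op": "jog_arm", "data": {
  "moves": [
    [[0.02, 0.06, 0.2], [0, 0, 0.05]],
    [[0.02, 0.11, 0.4], [0, 0, 0.05]],
    [[0.02, 0.11, 0.6], [0, 0, 0.05]],
    [[0.02, 0.11, 0.7], [0, 0, 0.05]],
    [[0.02, 0.11, 0.7], [0, 0, 0.05]],
    [[0.02, 0.11, 0.7], [0, 0, 0.05]],
    [[0.02, 0.11, 0.7], [0, 0, 0.05]]
  ]
}}

```text
t: 7.1
tool_pos: [0.637, 0.0161, 0.2823]
eef_rot: [3.141, 0.0, 1.495]
force: [-0.2, -0.3, -3.8]
gripper_width: 0.0127
grasp_force: 58.7
```

Run:
```python
from plan import *
from rig import cams
s=r.observe();p=cams.camera_params("wrist");R,t=T(s);print(t,s["eef_rot"],s["force"])
im,d=cams.get_image("wrist");cv2.imwrite("pics/w4.png",im)
b,_=cams.get_image("scene");cv2.imwrite("pics/s4.png",b)
h=cv2.cvtColor(im,cv2.COLOR_BGR2HSV);m=cv2.inRange(h,(12,80,60),(35,255,255));m[:,:280]=0;m[:,360:]=0;m[140:]=0
c,_=cv2.minEnclosingCircle(cv2.findNonZero(m));print(c)
o=np.zeros((600,800,3),np.uint8);o[:480,:400]=cv2.resize(im[63:123,296:346],None,fx=8,fy=8,interpolation=0);
o[:400,400:]=cv2.resize(b[130:230,210:310],None,fx=4,fy=4)
cv2.imwrite("pics/c4.png",o)
```

```text
[0.63703902 0.01610044 0.28233661] [3.14110052e+00 5.39710542e-05 1.49541792e+00] [-0.24347804 -0.31501625 -3.84309899]
(320.5, 93.48181915283203)
```

View pics/c4.png

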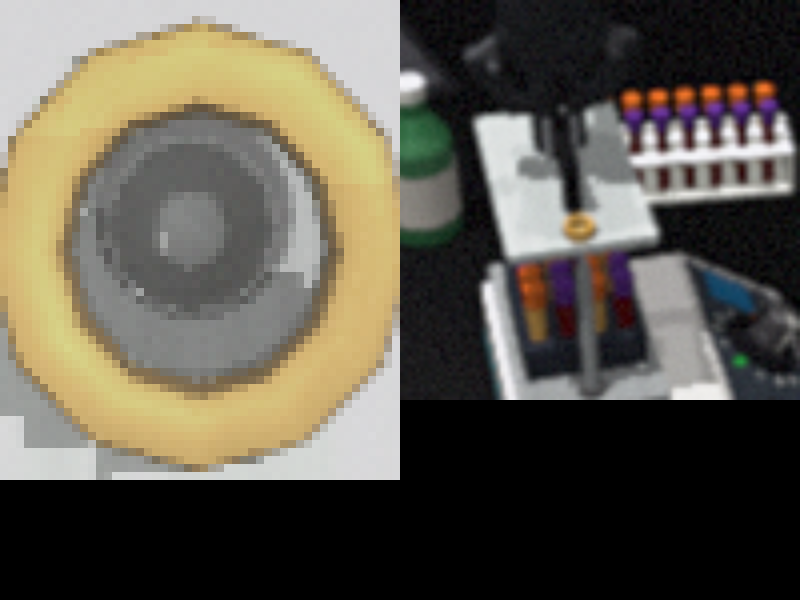

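In c4 the rod nose is at crop (191,227), against a bushing centre of (203,246).

Run:
```python
from plan import *
from rig import cams
s=r.observe();p=cams.camera_params("wrist");R,t=T(s);print(t)
B=onz(p,296+203/8-.5,63+246/8-.5,t[2]-.0093);L=onz(p,296+191/8-.5,63+227/8-.5,.243)
print(R.inv().apply(L-B),R.inv().apply(B-t))
```

```text
[0.63701169 0.01608911 0.28229673]
[ 0.00066226 -0.0007556   0.0299964 ] [ 0.08061543 -0.00079632  0.00929585]
```

Call:
{"op": "jog_arm", "data": {
  "moves": [
    [[0.03, -0.03, 0.1], [0, 0, 0]],
    [[0.03, -0.03, 0.2], [0, 0, 0]],
    [[0.03, -0.03, 0.3], [0, 0, 0]],
    [[0.03, -0.03, 0.4], [0, 0, 0]],
    [[0.03, -0.03, 0.5], [0, 0, 0]],
    [[0.03, -0.03, 0.6], [0, 0, 0]],
    [[0.03, -0.03, 0.6], [0, 0, 0]]
  ]
}}

```text
t: 7.9
tool_pos: [0.6362, 0.0169, 0.2666]
eef_rot: [-3.141, -0.0, 1.496]
force: [-0.8, 0.0, -4.2]
gripper_width: 0.013
grasp_force: 58.7
```

Call:
{"op": "jog_arm", "data": {
  "moves": [
    [[0, 0, 0.05], [0, 0, 0]],
    [[0, 0, 0.1], [0, 0, 0]],
    [[0, 0, 0.15], [0, 0, 0]],
    [[0, 0, 0.2], [0, 0, 0]],
    [[0, 0, 0.2], [0, 0, 0]],
    [[0, 0, 0.2], [0, 0, 0]]
  ]
}}

```text
t: 8.5
tool_pos: [0.6363, 0.0169, 0.2621]
eef_rot: [3.142, 0.0, 1.495]
force: [-0.1, -0.1, -4.2]
gripper_width: 0.0135
grasp_force: 58.7
```

Run:
```python
from plan import *
from rig import cams
s=r.observe();p=cams.camera_params("wrist");R,t=T(s);print(t,s["eef_rot"],s["force"],s["wrist_torque"])
im,d=cams.get_image("wrist");b,_=cams.get_image("scene")
o=np.zeros((600,800,3),np.uint8);o[:480,:400]=cv2.resize(im[63:123,296:346],None,fx=8,fy=8,interpolation=0);
o[:400,400:]=cv2.resize(b[130:230,210:310],None,fx=4,fy=4)
cv2.imwrite("pics/c5.png",o)
```

```text
[0.63628164 0.01689755 0.26210056] [3.14155456e+00 8.26688706e-06 1.49542467e+00] [-0.14395415 -0.0923544  -4.18585766] [-0.01313263 -0.02533076  0.01863806]
```

View pics/c5.png

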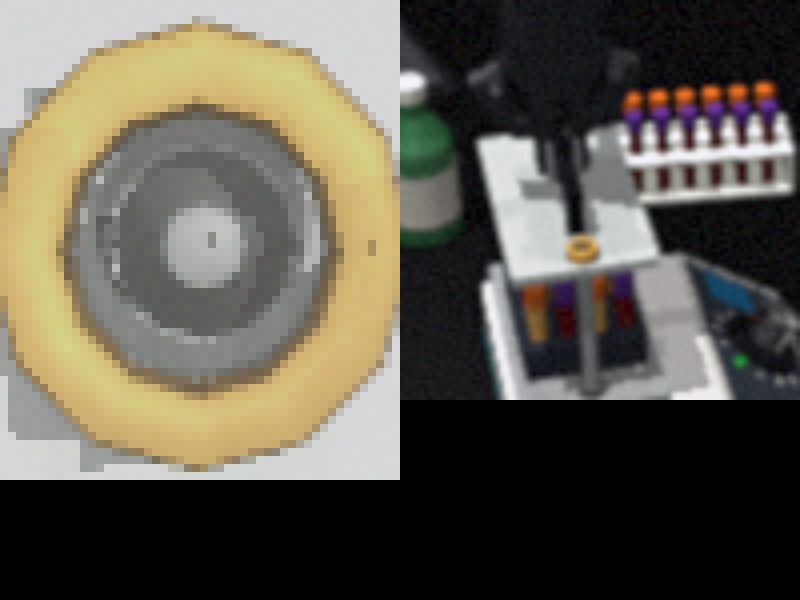

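c5 shows the rod centred in the hole (204,247 against 203,246), and there's no contact force. I'll keep lowering.

Call:
{"op": "jog_arm", "data": {
  "moves": [
    [[0, 0, 0.08], [0, 0, 0]],
    [[0, 0, 0.16], [0, 0, 0]],
    [[0, 0, 0.24], [0, 0, 0]],
    [[0, 0, 0.32], [0, 0, 0]],
    [[0, 0, 0.4], [0, 0, 0]],
    [[0, 0, 0.4], [0, 0, 0]]
  ]
}}

```text
t: 9.2
tool_pos: [0.6362, 0.0169, 0.2517]
eef_rot: [-3.141, -0.0, 1.495]
force: [0.1, -0.6, -5.0]
gripper_width: 0.013
grasp_force: 58.8
```

Call:
{"op": "jog_arm", "data": {
  "moves": [
    [[0, 0, 0.1], [0, 0, 0]],
    [[0, 0, 0.2], [0, 0, 0]],
    [[0, 0, 0.3], [0, 0, 0]],
    [[0, 0, 0.4], [0, 0, 0]],
    [[0, 0, 0.5], [0, 0, 0]],
    [[0, 0, 0.6], [0, 0, 0]],
    [[0, 0, 0.7], [0, 0, 0]],
    [[0, 0, 0.7], [0, 0, 0]]
  ]
}}

```text
t: 10.0
tool_pos: [0.6362, 0.0169, 0.2341]
eef_rot: [-3.141, -0.0, 1.495]
force: [0.7, 0.2, -5.1]
gripper_width: 0.0129
grasp_force: 58.7
```

Call:
{"op": "jog_arm", "data": {
  "moves": [
    [[0, 0, 0.06], [0, 0, 0]],
    [[0, 0, 0.12], [0, 0, 0]],
    [[0, 0, 0.18], [0, 0, 0]],
    [[0, 0, 0.22], [0, 0, 0]],
    [[0, 0, 0.22], [0, 0, 0]]
  ]
}}

```text
t: 10.5
tool_pos: [0.6362, 0.0169, 0.2289]
eef_rot: [-3.141, 0.0, 1.495]
force: [0.3, -0.2, -3.7]
gripper_width: 0.013
grasp_force: 58.7
```

Call:
{"op": "jog_arm", "data": {
  "moves": [
    [[0, 0, 0.03], [0, 0, 0]],
    [[0, 0, 0.05], [0, 0, 0]],
    [[0, 0, 0.05], [0, 0, 0]]
  ]
}}

```text
t: 10.8
tool_pos: [0.6363, 0.0169, 0.2277]
eef_rot: [-3.141, 0.0, 1.495]
force: [-0.4, 0.5, -4.3]
gripper_width: 0.013
grasp_force: 58.7
```

Call:
{"op": "jog_arm", "data": {
  "moves": [
    [[0, 0, 0.02], [0, 0, 0]],
    [[0, 0, 0.03], [0, 0, 0]],
    [[0, 0, 0.03], [0, 0, 0]]
  ]
}}

```text
t: 11.1
tool_pos: [0.6363, 0.0169, 0.227]
eef_rot: [-3.141, 0.0, 1.495]
force: [-0.1, -0.0, -4.2]
gripper_width: 0.0127
grasp_force: 58.7
```

Call:
{"op": "jog_arm", "data": {
  "moves": [
    [[0, 0, 0.02], [0, 0, 0]],
    [[0, 0, 0.03], [0, 0, 0]],
    [[0, 0, 0.03], [0, 0, 0]]
  ]
}}

```text
t: 11.4
tool_pos: [0.6363, 0.0169, 0.2268]
eef_rot: [3.141, 0.0, 1.495]
force: [-1.4, -0.3, -0.5]
gripper_width: 0.0129
grasp_force: 59.2
```

Call:
{"op": "jog_arm", "data": {
  "moves": [
    [[0, 0, 0.01], [0, 0, 0]],
    [[0, 0, 0.02], [0, 0, 0]],
    [[0, 0, 0.02], [0, 0, 0]]
  ]
}}

```text
t: 11.7
tool_pos: [0.6363, 0.0169, 0.2268]
eef_rot: [3.14, 0.0, 1.495]
force: [-3.4, -0.1, 6.0]
gripper_width: 0.0134
grasp_force: 60.1
```

Contact came at z = 0.2268 with about 10 N. Releasing and backing up.

Call:
{"op": "jog_arm", "data": {
  "moves": [
    [[0, 0, -0.02], [0, 0, 0]],
    [[0, 0, -0.02], [0, 0, 0]],
    [[0, 0, -0.02], [0, 0, 0]],
    [[0, 0, -0.02], [0, 0, 0]],
    [[0, 0, -0.02], [0, 0, 0]],
    [[0, 0, -0.02], [0, 0, 0]]
  ],
  "gripper": 1
}}

```text
t: 12.3
tool_pos: [0.6363, 0.0169, 0.2263]
eef_rot: [3.142, -0.0, 1.495]
force: [0.2, -0.4, -0.1]
gripper_width: 0.0854
grasp_force: 0.0
```

Call:
{"op": "jog_arm", "data": {
  "moves": [
    [[0, 0, -0.2], [0, 0, 0]],
    [[0, 0, -0.7], [0, 0, 0]],
    [[0, 0, -1.5], [0, 0, 0]],
    [[0, 0, -2.3], [0, 0, 0]],
    [[0, 0, -3.2], [0, 0, 0]],
    [[0, 0, -4], [0, 0, 0]],
    [[0, 0, -4], [0, 0, 0]]
  ]
}}

```text
t: 13.0
tool_pos: [0.6368, 0.0169, 0.3295]
eef_rot: [3.136, 0.001, 1.495]
force: [0.7, 0.1, -1.3]
gripper_width: 0.0856
grasp_force: 0.0
```

Next I'll move back and tilt the tool square to the panel, to look at the dial.

Call:
{"op": "jog_arm", "data": {
  "moves": [
    [[0, -0.7, 0], [0, 0, 0]],
    [[0, -1.7, 0], [0, 0, 0]],
    [[0, -3.0, 0.2], [-0.5, 0, 0]],
    [[0, -4.3, 0.8], [-1.2, 0, 0]],
    [[-0.1, -5.6, 1.6], [-2, 0, 0]],
    [[-0.1, -6.9, 2.6], [-2.8, 0, 0]],
    [[-0.1, -8.1, 3.6], [-3.5, 0, 0]],
    [[-0.1, -9.1, 4.6], [-4.2, 0, 0]],
    [[-0.1, -9.8, 5.4], [-4.38, 0, 0]],
    [[-0.1, -9.8, 5.4], [-4.38, 0, 0]]
  ]
}}

```text
t: 14.0
tool_pos: [0.3873, 0.034, 0.1879]
eef_rot: [2.537, -0.002, 1.495]
force: [0.7, 0.8, 0.4]
gripper_width: 0.0856
grasp_force: 0.0
```

Call:
{"op": "jog_arm", "data": {
  "moves": [
    [[0, 0, 0], [0, 0, 0]],
    [[0, 0, 0], [0, 0, 0]],
    [[0, 0, 0], [0, 0, 0]]
  ]
}}

```text
t: 14.3
tool_pos: [0.3931, 0.0326, 0.1922]
eef_rot: [2.528, 0.0, 1.496]
force: [0.4, 0.2, 1.1]
gripper_width: 0.0853
grasp_force: 0.0
```

Run:
```python
from plan import *
from rig import cams
s=r.observe();p=cams.camera_params("wrist");R,t=T(s);print(t,R.as_matrix().round(3).tolist(),s["joints"].round(3))
im,d=cams.get_image("wrist");cv2.imwrite("pics/w6.png",im);np.save("pics/w6.npy",d);np.save("pics/E6.npy",p["extrinsics"])
b,_=cams.get_image("scene");a,_=cams.get_image("top")
o=np.zeros((600,800,3),np.uint8);o[:400,:640]=im
o[400:,:320]=cv2.resize(b[160:210,220:300],None,fx=4,fy=4);o[400:,400:]=cv2.resize(a[120:170,300:400],None,fx=4,fy=4)
cv2.imwrite("pics/c6.png",o);cv2.imwrite("pics/s6.png",b);cv2.imwrite("pics/t6.png",a)
```

```text
[0.3930564  0.03258481 0.19219928] [[0.075, 0.816, 0.574], [0.997, -0.061, -0.044], [-0.0, 0.575, -0.818]] [-0.314 -0.063  2.153  0.304  0.471 -0.47 ]
```

View pics/c6.png

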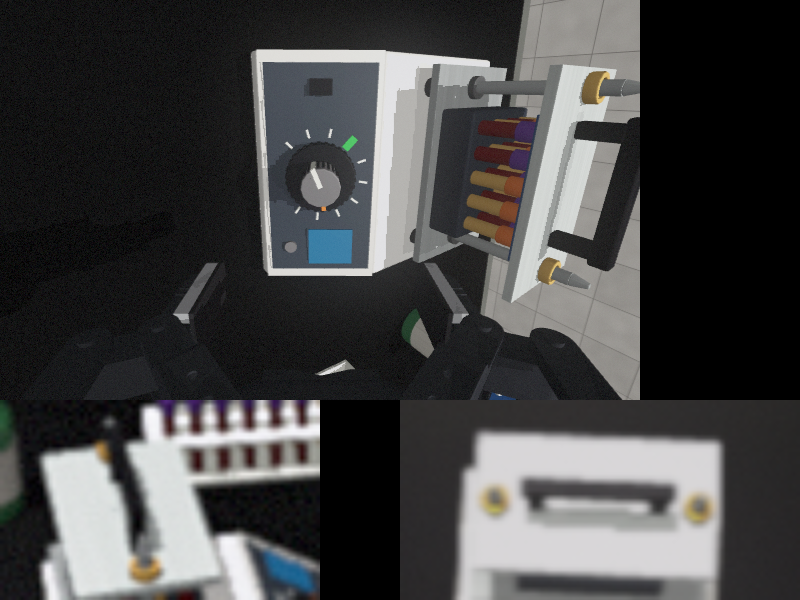

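In c6 the plate is seated with both rods showing through its bushings. The knob face is at about (321,186), with its white pointer towards (311,166). The green mark is at (350,143) and the orange at (323,209).

```bash
cat > dial.py <<'E'
from plan import *
from scipy.optimize import least_squares
def dial(p,im,d,box=(255,130,385,230),seed=(321,186)):
    f,cx,cy,E=K(p)
    x0,y0,x1,y1=box;v,u=np.mgrid[y0:y1,x0:x1];z=d[y0:y1,x0:x1]
    C=np.stack([(u-cx)/f*z,-(v-cy)/f*z,-z],-1);W=(C-E[:3,3])@E[:3,:3];ok=z>0
    xs=np.array([np.cos(-.0755),np.sin(-.0755),0]);n=-xs*np.sin(np.radians(35))+np.array([0,0,np.cos(np.radians(35))])
    X=xs*np.cos(np.radians(35))+np.array([0,0,np.sin(np.radians(35))]);Y=np.cross(n,X)
    A=W@np.stack([X,Y,n],1)           # up slope, left, out
    hsv=cv2.cvtColor(im,cv2.COLOR_BGR2HSV)[y0:y1,x0:x1]
    return A,ok,hsv,np.stack([X,Y,n],1),u,v
def circ(P,r):
    return least_squares(lambda c:np.hypot(*(P-c).T)-r,P.mean(0),loss="soft_l1",f_scale=.001).x
E
python3 - <<'E'
from dial import *
from rig import cams
p=cams.camera_params("wrist");p["extrinsics"]=np.load("pics/E6.npy");im=cv2.imread("pics/w6.png");d=np.load("pics/w6.npy")
A,ok,hsv,B,u,v=dial(p,im,d)
H=A[...,2]
pan=np.median(H[ok&(u>262)&(u<280)]);k=ok&(abs(u-323)<8)&(abs(v-190)<8);top=np.median(H[k])
print("panel h",pan,"panel right side",np.median(H[ok&(u>368)&(u<374)]),"knobtop",top-pan)
m=ok&(abs(H-top)<.004);P=A[m][:,:2]
n,l,st,ce=cv2.connectedComponentsWithStats(m.astype(np.uint8));i=l[186-130,321-255];m=(l==i);P=A[m][:,:2]
lo,hi=P.min(0),P.max(0);c=(lo+hi)/2;print("knob ext",hi-lo,"c",c)
mr=ok&(abs(H-pan-.012)<.004);
n,l,st,ce=cv2.connectedComponentsWithStats(mr.astype(np.uint8));i=1+np.argmax(st[1:,4]);Q=A[l==i][:,:2];print("ring ext",np.ptp(Q,axis=0),"c",(Q.min(0)+Q.max(0))/2)
w=m&(hsv[...,2]>190)&(hsv[...,1]<50);q=A[w][:,:2]-c;print("white",w.sum(),u[w].mean(),v[w].mean(),q.mean(0));
tip=q[np.argsort(-np.hypot(*q.T))[:max(5,w.sum()//5)]].mean(0);print("tip",tip,"ccw deg",np.degrees(np.arctan2(tip[1],tip[0])),"angle",np.radians(135)-np.arctan2(tip[1],tip[0]))
for nm,a,b in(("green",(50,120,80),(75,255,255)),("orange",(8,150,120),(22,255,255))):
    g=ok&(cv2.inRange(hsv,a,b)>0)
    for cc in(c,): q=A[g][:,:2].mean(0)-cc;print(nm,g.sum(),q*1000,np.hypot(*q),np.degrees(np.arctan2(q[1],q[0])))
print("dial world",B@np.append(c,top))
t,E=np.array([.39306,.03258,.1922]),0
print("tcp in dial", B.T@t-np.append(c,top))
E
```

```text
panel h -0.22702363711470314 panel right side -0.22686475806835887 knobtop 0.04251900140900555
knob ext [0.03373742 0.03342342] c [0.42838415 0.06638299]
ring ext [0.06459395 0.06507657] c [0.42842935 0.06584499]
white 98 315.9591836734694 178.69387755102042 [-0.00331905  0.0077481 ]
tip [-0.00571898  0.01392233] ccw deg 112.33177120043737 angle 0.3956352281477695
green 117 [27.01966889 30.39611809] 0.040669232864367716 48.3655158893293
orange 16 [  3.09200771 -29.30999085] 0.029472632652411457 -83.97795258146657
dial world [0.46044528 0.03174281 0.09457371]
tcp in dial [ 0.00090287 -0.00424796  0.1185475 ]
```

Measured: knob top 42.5 mm above the panel (44 stated), knob 33.6 mm wide, ring 65 mm, green mark at 48.4° (49° expected). The knob reads about 0.396 rad, so it needs +1.10 rad, or 7.9 units. Approaching along the axis.

Call:
{"op": "jog_arm", "data": {
  "moves": [
    [[0.17, 0, 0.4], [0, 0, 0]],
    [[0.17, 0, 1.1], [0, 0, 0]],
    [[0.17, 0, 1.9], [0, 0, 0]],
    [[0.17, 0, 2.7], [0, 0, 0]],
    [[0.17, 0, 3.5], [0, 0, 0]],
    [[0.17, 0, 4.2], [0, 0, 0]],
    [[0.17, 0, 4.7], [0, 0, 0]],
    [[0.17, 0, 5], [0, 0, 0]],
    [[0.17, 0, 5], [0, 0, 0]],
    [[0.17, 0, 5], [0, 0, 0]]
  ]
}}

```text
t: 15.45
tool_pos: [0.4656, 0.0263, 0.1012]
eef_rot: [2.543, -0.011, 1.503]
force: [0.0, 0.0, 0.3]
gripper_width: 0.0853
grasp_force: 0.0
```

Run:
```python
from dial import *
from rig import cams
s=r.observe();R,t=T(s);p=cams.camera_params("wrist")
im,d=cams.get_image("wrist");cv2.imwrite("pics/w7.png",im);np.save("pics/w7.npy",d)
D=np.array([.46044,.03174,.09457]);u0,v0=np.round(proj(p,D)).astype(int);print(u0,v0,s["joints"].round(3),s["force"])
A,ok,hsv,B,u,v=dial(p,im,d,(u0-110,max(v0-110,0),u0+110,v0+110))
q=A-B.T@D;m=ok&(abs(q[...,2])<.005)&(np.hypot(q[...,0],q[...,1])<.024);P=q[m];print("knob",P.min(0),P.max(0),np.median(P,0))
print("tcp rel D in dial",B.T@(t-D),"toolz.n",R.as_matrix()[:,2]@B)
g=ok&(cv2.inRange(hsv,(8,150,100),(22,255,255))>0);print("orange",g.sum(),q[g].mean(0))
```

```text
305 254 [-0.268  0.279  2.147  0.763  0.175 -0.915] [0.03202736 0.02307828 0.28817964]
knob [-0.01722678 -0.01700831 -0.00499948] [0.01745218 0.0173738  0.00231046] [ 0.00037799  0.00163    -0.0001572 ]
tcp rel D in dial [ 0.00837244 -0.00507707  0.0022626 ] toolz.n [-0.01249993  0.01308887 -0.9998362 ]
orange 0 [nan nan nan]<stdin>:9: RuntimeWarning: Mean of empty slice.
  ret = um.true_divide(
```

The approach stalled with j5 at its limit of 0.17, because the forearm is nearly aligned with the tool. I'll fit a small kinematic model to the logged poses and choose a tool lean that stays off the limit.

```bash
cat > kin.py <<'E'
import numpy as np
from scipy.spatial.transform import Rotation as Ro
from scipy.optimize import least_squares
e=lambda a,q:Ro.from_euler(a,q)
C0=None
def fk(q,k):
    d,h,L1,a,L2,E,L3,b=k
    A=e("z",q[0]);Bm=A*e("y",q[1]);C=Bm*e("y",q[2]);D=C*e("z",q[3]);F=D*e("y",q[4]);G=F*e("z",q[5])
    return A.apply([0,d,h])+Bm.apply([0,0,L1])+C.apply([a,0,L2])+D.apply([b,E,0])+G.apply([0,0,L3]),G
S=[([.9967,.3812,1.2983,0,1.4636,-.2153],[.193,.5147,.2307],[-3.1401,-.0003,2.7828]),
([.42532,.412775,1.334753,.00038,1.394153,-1.233348],[.44579,.33103,.20152],[3.14127,-.0002,-3.05379]),
([.424612,.354975,1.148847,-.00008,1.635145,-1.234247],[.447532,.331265,.296923],[3.1408,.0025,-3.05354]),
([-.314,-.063,2.153,.304,.471,-.47],[.39306,.03258,.1922],[2.528,0,1.496])]
E
python3 - <<'E'
from kin import *
from rig import r
s=r.observe();S.append((s["joints"],s["tool_pos"],s["eef_rot"]))
f=lambda k:np.concatenate([fk(q,k)[0]-p for q,p,_ in S])
for sg in(1,):
    o=least_squares(f,[0,.3,.35,0,.35,.1,.2,0]);print(o.x.round(4),(o.fun.reshape(-1,3)*1000).round(1))
for q,p,w in S: print("rot offset",(fk(q,o.x)[1].inv()*e("xyz",w)).as_rotvec().round(3))
np.save("k.npy",o.x);print(s["joints"],s["tool_pos"],s["t"])
E
```

```text
[ 0.1184  0.131   0.5379  0.1038  0.3505 -0.0009  0.2589 -0.0006] [[-0.  -0.   0. ]
 [ 0.  -0.   0. ]
 [ 0.  -0.  -0. ]
 [ 0.   0.1 -0. ]
 [-0.  -0.  -0. ]]
rot offset [ 0.    -0.     1.571]
rot offset [ 0.    -0.     1.571]
rot offset [-0.     0.     1.571]
rot offset [-1.000e-03 -0.000e+00  1.571e+00]
rot offset [-0.     0.     1.571]
[-0.26772002  0.27888965  2.14744166  0.76261284  0.17532949 -0.9149196 ] [0.46547456 0.02633336 0.1013614 ] 15.5
```

```bash
cat > pl.py <<'E'
from kin import *
k=np.load("k.npy");OFF=e("z",1.5708)
lo=np.array([-3.11,-.89,.22,-1.42,.17,-2.88]);hi=np.array([3.11,2.33,2.48,4.56,2.85,2.88])
xs=np.array([np.cos(-.0755),np.sin(-.0755),0]);a35=np.radians(35)
n=-xs*np.sin(a35)+np.array([0,0,np.cos(a35)]);X=xs*np.cos(a35)+np.array([0,0,np.sin(a35)]);Y=np.cross(n,X)
D=np.array([.46044,.03174,.09457]);R0=Ro.from_matrix(np.stack([Y,X,-n],1))
def pose(phi,dl,turn,dep,out=0.):
    R=Ro.from_rotvec(-n*turn)*R0*e("z",phi)*e("y",dl)
    return R,D-n*dep+R.apply([0,0,.0187-out])
def ik(R,p,q0):
    def f(q):
        P,G=fk(q,k);return np.r_[(P-p)*20,((G*OFF).inv()*R).as_rotvec()]
    o=least_squares(f,np.clip(q0,lo+1e-3,hi-1e-3),bounds=(lo,hi));return o.x,np.abs(o.fun).max()
E
python3 - <<'E'
from pl import *
seeds=[[-.2,.35,2.0,j4,.4,-.5] for j4 in(0,1.5,3,-1.2)]
for dl in np.radians([12,18,-12,-18]):
  for phi in np.radians([-122,-90,-60,-32,0,30,58,90]):
    best=None
    for s0 in seeds:
        q=np.array(s0);Q=[];bad=0
        for tr in np.linspace(0,1.15,6):
            q,er=ik(*pose(phi,dl,tr,.004),q);Q.append(q);bad=max(bad,er)
        Q=np.array(Q)
        if bad<2e-3 and np.abs(np.diff(Q,axis=0)).max()<.8:
            m=Q[:,4].min()
            if best is None or m>best[0]: best=(m,Q[0].round(2),Q[-1].round(2),np.abs(np.diff(Q,axis=0)).max().round(2))
    if best: print(round(np.degrees(dl)),round(np.degrees(phi)),best)
E
```

```text
12 -122 (np.float64(0.32080124439449687), array([-0.15,  0.36,  2.03, -0.26,  0.32, -1.94]), array([-0.3 ,  0.35,  2.06,  0.57,  0.39, -1.73]), np.float64(0.18))
12 -90 (np.float64(0.37259660295727365), array([-0.22,  0.35,  2.03,  0.15,  0.37, -1.84]), array([-0.37,  0.35,  2.12,  1.02,  0.39, -1.68]), np.float64(0.19))
12 -60 (np.float64(0.38692733221354353), array([-0.29,  0.35,  2.05,  0.52,  0.39, -1.75]), array([-0.4 ,  0.37,  2.2 ,  1.51,  0.39, -1.68]), np.float64(0.22))
12 -32 (np.float64(0.3868817616167114), array([-0.35,  0.35,  2.1 ,  0.9 ,  0.39, -1.69]), array([-0.39,  0.4 ,  2.26,  1.98,  0.42, -1.67]), np.float64(0.23))
12 0 (np.float64(0.3884633500332857), array([-0.4 ,  0.37,  2.18,  1.41,  0.39, -1.68]), array([-0.34,  0.43,  2.31,  2.47,  0.45, -1.55]), np.float64(0.22))
12 30 (np.float64(0.410745569943041), array([-0.4 ,  0.39,  2.25,  1.92,  0.41, -1.67]), array([-0.25,  0.43,  2.31,  2.89,  0.43, -1.35]), np.float64(0.21))
12 58 (np.float64(0.34373169620976707), array([-0.36,  0.42,  2.3 ,  2.36,  0.44, -1.59]), array([-0.16,  0.43,  2.27,  3.3 ,  0.34, -1.2 ])
[... 2366 characters left out ...]
.12,  0.48,  2.31,  3.42,  0.54,  1.87]), np.float64(0.22))
-18 -90 (np.float64(0.3867900951319542), array([-0.28,  0.51,  2.38,  2.88,  0.68,  1.65]), array([-0.03,  0.44,  2.19,  4.12,  0.39,  1.8 ]), np.float64(0.32))
-18 30 (np.float64(0.4069855645728037), array([-0.04,  0.39,  2.02, -0.79,  0.41,  1.33]), array([-0.23,  0.36,  1.96,  0.15,  0.54,  1.39]), np.float64(0.23))
-18 58 (np.float64(0.47941652085003167), array([-0.11,  0.37,  1.97, -0.34,  0.48,  1.31]), array([-0.32,  0.35,  2.  ,  0.5 ,  0.54,  1.46]), np.float64(0.18))
-18 90 (np.float64(0.5293580772546195), array([-0.21,  0.36,  1.96,  0.08,  0.53,  1.38]), array([-0.42,  0.37,  2.09,  0.96,  0.53,  1.48]), np.float64(0.2))
```

A 12° lean with the fingers closing across the slope keeps j5 above 0.37 for the whole turn. Retreating first, then reorienting.

Call:
{"op": "jog_arm", "data": {
  "moves": [
    [[0, 0, -0.8], [0, 0, 0]],
    [[0, 0, -1.8], [0, 0, 0]],
    [[0, 0, -2.8], [0, 0, 0]],
    [[0, 0, -3.6], [0, 0, 0]],
    [[0, 0, -4], [0, 0, 0]],
    [[0, 0, -4], [0, 0, 0]],
    [[0, 0, -4], [0, 0, 0]]
  ]
}}

```text
t: 16.2
tool_pos: [0.4092, 0.0292, 0.1838]
eef_rot: [2.543, -0.01, 1.503]
force: [-0.1, -0.4, -0.3]
gripper_width: 0.0853
grasp_force: 0.0
```

```bash
cat >> pl.py <<'E'
def rows(Rc,pc,goals):
    for R,p in goals: print(np.round(Rc.inv().apply(p-pc)/.025,2).tolist(),np.round((Rc.inv()*R).as_rotvec(degrees=True)/8,2).tolist())
E
python3 - <<'E'
from pl import *
from rig import r
s=r.observe();Rc=e("xyz",s["eef_rot"]);pc=s["tool_pos"];print(s["joints"].round(3),pc,R0.inv().apply(pc-D))
ph,dl=np.radians(-90),np.radians(12)
G=pose(ph,dl,0,.004,.1);rows(Rc,pc,[G])
rv=(Rc.inv()*G[0]).as_rotvec();q=s["joints"]
for a in np.linspace(0,1,8)[1:]:
    q,er=ik(Rc*Ro.from_rotvec(rv*a),pc+(G[1]-pc)*a,q);print(q.round(2),round(er,4))
for o in(.075,.05,.025,0): q,er=ik(*pose(ph,dl,0,.004,o),q);print("in",q.round(2),round(er,4))
E
```

```text
[-0.317 -0.012  2.13   0.337  0.463 -0.505] [0.40924078 0.02918544 0.18383473] [-0.00640915  0.00953751 -0.10229388]
[0.24, 0.31, 1.07] [1.18, 1.04, -11.2]
[-0.32  0.    2.11  0.35  0.5  -0.74] 0.0
[-0.32  0.02  2.09  0.34  0.54 -0.95] 0.0
[-0.31  0.03  2.07  0.31  0.57 -1.14] 0.0
[-0.3   0.05  2.04  0.27  0.6  -1.32] 0.0
[-0.28  0.07  2.02  0.22  0.63 -1.49] 0.0
[-0.26  0.09  2.    0.16  0.65 -1.64] 0.0
[-0.24  0.1   1.98  0.1   0.67 -1.8 ] 0.0
in [-0.23  0.16  2.    0.11  0.59 -1.8 ] 0.0
in [-0.23  0.22  2.01  0.12  0.51 -1.81] 0.0
in [-0.22  0.29  2.02  0.13  0.44 -1.83] 0.0
in [-0.22  0.35  2.03  0.15  0.37 -1.84] 0.0
```

Call:
{"op": "jog_arm", "data": {
  "moves": [
    [[0, 0, 0], [0.1, 0.1, -1]],
    [[0, 0, 0], [0.2, 0.2, -2]],
    [[0, 0, 0], [0.3, 0.3, -3]],
    [[0, 0, 0], [0.4, 0.4, -4]],
    [[0.1, 0.1, 0.2], [0.5, 0.5, -5]],
    [[0.1, 0.1, 0.4], [0.6, 0.6, -6]],
    [[0.2, 0.2, 0.6], [0.7, 0.7, -7]],
    [[0.2, 0.3, 0.8], [0.9, 0.8, -8]],
    [[0.24, 0.31, 1.0], [1.0, 0.9, -9]],
    [[0.24, 0.31, 1.07], [1.1, 1.0, -10]]
  ]
}}

```text
t: 17.2
tool_pos: [0.4314, 0.034, 0.1649]
eef_rot: [3.054, 0.396, 2.892]
force: [-0.0, -0.6, -0.3]
gripper_width: 0.0856
grasp_force: 0.0
```

Run:
```python
from pl import *
from rig import r
s=r.observe();Rc=e("xyz",s["eef_rot"]);pc=s["tool_pos"]
rows(Rc,pc,[pose(np.radians(-90),np.radians(12),0,.004,.1)])
```

```text
[-0.01, -0.0, -0.05] [0.14, 0.01, -1.15]
```

Call:
{"op": "jog_arm", "data": {
  "moves": [
    [[0, 0, 0], [0.1, 0, -0.9]],
    [[0, 0, 0], [0.12, 0, -1.15]],
    [[0, 0, 0], [0.12, 0, -1.15]],
    [[0, 0, 0], [0.12, 0, -1.15]]
  ]
}}

```text
t: 17.6
tool_pos: [0.4311, 0.0339, 0.1658]
eef_rot: [3.134, 0.405, 3.057]
force: [0.2, -0.4, 1.2]
gripper_width: 0.0858
grasp_force: 0.0
```

Run:
```python
from pl import *
from dial import dial,K,proj
from rig import r,cams
import cv2
s=r.observe();Rc=e("xyz",s["eef_rot"]);pc=s["tool_pos"];p=cams.camera_params("wrist")
im,d=cams.get_image("wrist");cv2.imwrite("pics/w8.png",im);np.save("pics/w8.npy",d)
u0,v0=np.round(proj(p,D)).astype(int);print(u0,v0)
A,ok,hsv,B,u,v=dial(p,im,d,(max(u0-140,0),max(v0-140,0),min(u0+140,640),min(v0+140,400)))
q=A-B.T@D;rr=np.hypot(q[...,0],q[...,1]);m=ok&(abs(q[...,2])<.004)&(rr<.024);P=q[m];print("knob",P.min(0),P.max(0),np.median(P,0))
c=(P.min(0)+P.max(0))[:2]/2
w=m&(hsv[...,2]>190)&(hsv[...,1]<50);x=q[w][:,:2]-c;print(w.sum(),hsv[m][:,2].max())
if w.sum()>10:
    t=x[np.argsort(-np.hypot(*x.T))[:w.sum()//5]].mean(0);print("angle",np.radians(135)-np.arctan2(t[1],t[0]),t)
for a,b in(((8,150,100),(22,255,255)),((50,120,60),(75,255,255))):
    g=ok&(cv2.inRange(hsv,a,b)>0)&(rr<.06);print(g.sum(),q[g].mean(0) if g.any() else 0)
rows(Rc,pc,[pose(np.radians(-90),np.radians(12),0,.004,o) for o in(.1,.02,0)])
```

```text
319 209
knob [-0.01691403 -0.0173802  -0.00399809] [0.0173088  0.01661187 0.0025196 ] [-0.00060961 -0.00016591 -0.00012076]
128 228
angle 0.3905223907005828 [-0.00601688  0.01443707]
65 [ 0.00262911 -0.02562663 -0.02943585]
129 [ 0.02699245  0.03032901 -0.04108436]
[-0.0, 0.0, -0.01] [0.03, 0.03, -0.06]
[0.01, -0.01, 3.19] [0.03, 0.03, -0.06]
[0.01, -0.01, 3.99] [0.03, 0.03, -0.06]
```

The second view agrees: centre within 0.4 mm, angle 0.39. Approaching and gripping the knob.

Call:
{"op": "jog_arm", "data": {
  "moves": [
    [[0, 0, 0.5], [0, 0, 0]],
    [[0, 0, 1.2], [0, 0, 0]],
    [[0, 0, 2], [0, 0, 0]],
    [[0, 0, 2.7], [0, 0, 0]],
    [[0, 0, 3.3], [0, 0, 0]],
    [[0, 0, 3.7], [0, 0, 0]],
    [[0, 0, 3.95], [0, 0, 0]],
    [[0, 0, 4], [0, 0, 0]],
    [[0, 0, 4], [0, 0, 0]],
    [[0, 0, 4], [0, 0, 0]]
  ]
}}

```text
t: 18.65
tool_pos: [0.4706, 0.0312, 0.0748]
eef_rot: [3.136, 0.407, 3.06]
force: [-0.0, -0.7, -0.1]
gripper_width: 0.0853
grasp_force: 0.0
```

Call:
{"op": "jog_arm", "data": {
  "moves": [
    [[0, 0, 0], [0, 0, 0]],
    [[0, 0, 0], [0, 0, 0]],
    [[0, 0, 0], [0, 0, 0]],
    [[0, 0, 0], [0, 0, 0]],
    [[0, 0, 0], [0, 0, 0]],
    [[0, 0, 0], [0, 0, 0]],
    [[0, 0, 0], [0, 0, 0]]
  ],
  "gripper": 0.2
}}

```text
t: 19.35
tool_pos: [0.4704, 0.0302, 0.0749]
eef_rot: [3.138, 0.407, 3.06]
force: [-10.5, -12.8, 11.8]
gripper_width: 0.0322
grasp_force: 58.1
```

Run:
```python
from pl import *
from rig import r
s=r.observe();Rc=e("xyz",s["eef_rot"]);pc=s["tool_pos"];print(s["joints"].round(3),s["force"],s["wrist_torque"],s["gripper_width"])
ph,dl=np.radians(-90),np.radians(12)
rows(Rc,pc,[pose(ph,dl,0,.004)])
print();R1,p1=pose(ph,dl,0,.004)
rows(R1,p1,[pose(ph,dl,t,.004) for t in 1.11*np.arange(1,11)/10])
```

```text
[-0.221  0.346  2.029  0.165  0.369 -1.853] [-10.54055004 -12.78074615  11.79683887] [-2.07773314  0.91559523 -0.88892105] 0.03223275812586975
[0.03, 0.03, 0.02] [0.01, 0.04, -0.04]

[-0.0, 0.02, -0.0] [-0.17, -0.0, 0.78]
[-0.0, 0.03, -0.0] [-0.33, -0.0, 1.56]
[-0.01, 0.05, -0.0] [-0.5, -0.0, 2.33]
[-0.01, 0.07, -0.0] [-0.66, 0.0, 3.11]
[-0.02, 0.08, -0.0] [-0.83, -0.0, 3.89]
[-0.03, 0.1, -0.01] [-0.99, -0.0, 4.67]
[-0.04, 0.11, -0.01] [-1.16, -0.0, 5.44]
[-0.06, 0.12, -0.01] [-1.32, -0.0, 6.22]
[-0.07, 0.13, -0.01] [-1.49, -0.0, 7.0]
[-0.08, 0.14, -0.02] [-1.65, -0.0, 7.78]
```

Call:
{"op": "jog_arm", "data": {
  "moves": [
    [[0, -0.04, -0.02], [0, 0, 0]],
    [[0, -0.02, -0.02], [-0.08, 0, 0.39]],
    [[0, -0.02, -0.02], [-0.17, 0, 0.78]],
    [[0, -0.01, -0.02], [-0.25, 0, 1.17]],
    [[0, -0.01, -0.02], [-0.33, 0, 1.56]],
    [[-0.01, 0.0, -0.02], [-0.42, 0, 1.95]],
    [[-0.01, 0.01, -0.02], [-0.5, 0, 2.33]],
    [[-0.01, 0.01, -0.02], [-0.5, 0, 2.33]]
  ]
}}

```text
t: 20.15
tool_pos: [0.4706, 0.0312, 0.0751]
eef_rot: [2.931, 0.371, 2.708]
force: [-3.6, -1.1, 5.7]
gripper_width: 0.032
grasp_force: 60.8
```

```bash
cat > chk.py <<'E'
from pl import *
from rig import r
s=r.observe();Rc=e("xyz",s["eef_rot"]);pc=s["tool_pos"];print(s["t"],s["joints"].round(3),s["force"],s["wrist_torque"],s["gripper_width"],s["grasp_force"])
ph,dl=np.radians(-90),np.radians(12)
R1,p1=pose(ph,dl,0,.004)
# turn so far about -n
d=(Rc*e("xyz",[3.138,.407,3.06]).inv()).as_rotvec();print("turned",-d@n,d+n*(-(d@n)*1))
E
python3 chk.py
```

```text
20.15 [-0.27   0.343  2.043  0.407  0.385 -1.797] [-3.57910846 -1.05475983  5.68964245] [-0.16073153  0.26462905 -0.09117032] 0.03201305067465127 60.787038803100586
turned 0.3354388441429619 [0.00321263 0.00044253 0.00221973]
```

Call:
{"op": "jog_arm", "data": {
  "moves": [
    [[0, 0.02, 0], [-0.14, 0, 0.66]],
    [[0, 0.03, 0], [-0.29, 0, 1.35]],
    [[-0.01, 0.05, 0], [-0.43, 0, 2.03]],
    [[-0.01, 0.06, 0], [-0.58, 0, 2.71]],
    [[-0.02, 0.07, 0], [-0.72, 0, 3.38]],
    [[-0.03, 0.09, 0], [-0.86, 0, 4.06]],
    [[-0.03, 0.1, 0], [-1.0, 0, 4.74]],
    [[-0.04, 0.11, -0.01], [-1.15, 0, 5.41]],
    [[-0.04, 0.11, -0.01], [-1.15, 0, 5.41]],
    [[-0.04, 0.11, -0.01], [-1.15, 0, 5.41]]
  ]
}}

```text
t: 21.15
tool_pos: [0.4724, 0.0334, 0.0763]
eef_rot: [2.594, 0.08, 1.993]
force: [-3.6, -1.9, 7.5]
gripper_width: 0.0322
grasp_force: 60.6
```

```bash
python3 chk.py
python3 - <<'E'
from pl import *
from dial import dial,proj
from rig import cams
import cv2
p=cams.camera_params("wrist");im,d=cams.get_image("wrist")
u0,v0=np.round(proj(p,D)).astype(int);A,ok,hsv,B,u,v=dial(p,im,d,(max(u0-140,0),max(v0-140,0),min(u0+140,640),min(v0+140,400)))
q=A-B.T@D;rr=np.hypot(q[...,0],q[...,1])
for nm,m in(("white",(abs(q[...,2])<.004)&(rr<.0175)&(hsv[...,2]>185)&(hsv[...,1]<50)),("orange",cv2.inRange(hsv,(8,150,100),(22,255,255))>0)):
    m=m&ok&(rr<.04);print(nm,m.sum(),q[m].mean(0) if m.any() else 0)
    if nm=="white" and m.any():
        x=q[m];t=x[np.argsort(-rr[m])[:max(5,len(x)//5)]].mean(0);print(t,np.radians(135)-np.arctan2(t[1],t[0]))
E
```

```text
21.15 [-0.366  0.352  2.119  1.006  0.389 -1.704] [-3.56086763 -1.94736554  7.514548  ] [-0.12739856  0.12280561 -0.08447257] 0.032159062614206965 60.62204718589783
turned 1.104709753669382 [0.0066041  0.00056782 0.00458108]
white 0 0
orange 12 [ 0.0025148  -0.03121236 -0.02977839]
```

Turned 1.105 rad, and the orange mark hasn't moved. Releasing and backing out along the tool.

Call:
{"op": "jog_arm", "data": {
  "moves": [
    [[0, 0, 0], [0, 0, 0]],
    [[0, 0, 0], [0, 0, 0]],
    [[0, 0, 0], [0, 0, 0]],
    [[0, 0, 0], [0, 0, 0]],
    [[0, 0, 0], [0, 0, 0]],
    [[0, 0, 0], [0, 0, 0]]
  ],
  "gripper": 1
}}

```text
t: 21.8
tool_pos: [0.4723, 0.0336, 0.0759]
eef_rot: [2.595, 0.079, 1.992]
force: [0.7, 0.6, 0.3]
gripper_width: 0.0852
grasp_force: 0.0
```

Call:
{"op": "jog_arm", "data": {
  "moves": [
    [[0, 0, -0.3], [0, 0, 0]],
    [[0, 0, -0.8], [0, 0, 0]],
    [[0, 0, -1.5], [0, 0, 0]],
    [[0, 0, -2.3], [0, 0, 0]],
    [[0, 0, -3], [0, 0, 0]],
    [[0, 0, -3.7], [0, 0, 0]],
    [[0, 0, -4.2], [0, 0, 0]],
    [[0, 0, -4.2], [0, 0, 0]],
    [[0, 0, -4.2], [0, 0, 0]]
  ]
}}

```text
t: 22.7
tool_pos: [0.4197, 0.0176, 0.1652]
eef_rot: [2.594, 0.079, 1.992]
force: [-0.2, 0.4, -0.3]
gripper_width: 0.0854
grasp_force: 0.0
```

```bash
cat > fin.py <<'E'
from pl import *
from dial import dial,proj
from rig import r,cams
import cv2
p=cams.camera_params("wrist");im,d=cams.get_image("wrist");cv2.imwrite("pics/w9.png",im)
u0,v0=np.round(proj(p,D)).astype(int);print(u0,v0);A,ok,hsv,B,u,v=dial(p,im,d,(max(u0-140,0),max(v0-140,0),min(u0+140,640),min(v0+140,400)))
q=A-B.T@D;rr=np.hypot(q[...,0],q[...,1])
m=ok&(abs(q[...,2])<.004)&(rr<.024);P=q[m];c=(P.min(0)+P.max(0))[:2]/2;print("c",c)
w=m&(hsv[...,2]>190)&(hsv[...,1]<50)
if w.any():
    x=q[w][:,:2]-c;t=x[np.argsort(-np.hypot(*x.T))[:max(5,w.sum()//5)]].mean(0);print("white",w.sum(),t,"angle",np.radians(135)-np.arctan2(t[1],t[0]))
for a,b in(((8,150,100),(22,255,255)),((50,120,60),(75,255,255))):
    g=ok&(cv2.inRange(hsv,a,b)>0)&(rr<.06);print(g.sum(),q[g].mean(0) if g.any() else 0)
pt=cams.camera_params("top")
t,dt=cams.get_image("top");cv2.imwrite("pics/t9.png",t)
h=cv2.cvtColor(t,cv2.COLOR_BGR2HSV);m=cv2.inRange(h,(12,90,60),(35,255,255));m[:, :310]=0;m[:,390:]=0;m[180:]=0
n_,_,st,ce=cv2.connectedComponentsWithStats(m)
for i in range(1,n_):
    if st[i,4]>5: print("bush",ce[i],onz(pt,*ce[i],.217) if 0 else "",[round(float(x),4) for x in __import__("h").onz(pt,*ce[i],.217)])
s=r.observe();print(s["t"],s["force"],s["tool_pos"])
E
python3 fin.py
```

```text
321 206
c [ 0.00038579 -0.00016148]
white 117 [0.01007499 0.01165413] angle 1.498249722028095
50 [ 0.00285537 -0.02699141 -0.02913326]
134 [ 0.02680561  0.03017369 -0.04123308]
bush [323. 146.]  [0.6334, 0.0964, 0.217]
bush [374.         147.64285714]  [0.6227, -0.0624, 0.217]
22.8 [0.6311718  0.25392942 0.104553  ] [0.41960712 0.01781082 0.16476087]
```

The knob reads 1.498 and the ring hasn't moved. One quick numeric check that the plate is flat, then I'll hand in.

Run:
```python
from h import *
from rig import r,cams
p=cams.camera_params("top");im,d=cams.get_image("top")
f,cx,cy,E=K(p);v,u=np.mgrid[128:172,312:386];z=d[128:172,312:386]
W=(np.stack([(u-cx)/f*z,-(v-cy)/f*z,-z],-1)-E[:3,3])@E[:3,:3];m=(abs(W[...,2]-.207)<.005);P=W[m];
for _ in range(3):
    A=np.c_[P[:,:2]-P[:,:2].mean(0),np.ones(len(P))];k=np.linalg.lstsq(A,P[:,2],rcond=None)[0];e=P[:,2]-A@k;P=P[abs(e)<.003]
print(len(P),k,P[:,:2].mean(0),np.ptp(P,axis=0));print(r.observe()["force"])
```

```text
1252 [-3.0660694e-03  1.9879592e-04  2.0536486e-01] [0.63164173 0.01486076] [0.12010113 0.19275628 0.00589759]
[-0.05738172 -0.15124823  0.34670471]
```

The plate is flat: slope under 0.004, top face at 0.205 m against 0.207 expected. Handing in.

```bash
python3 -c "
from rig import r
print(r.close_job())"
```

```text
the job is handed in; nothing more can be done
None
```

The job is handed in at about 23 s, though no verdict came back: the plate lies flat on the caps over both rods, the speed knob reads about 1.50 rad, the timer ring did not move, and the gripper was open and clear of everything.

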